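Make up an assay kit and a maintenance kit for the clinical analyser

TASK

Make up two kits from the loose stock on the bench. The new-assay kit goes in the three-bay rack with the hoop handle: the large rectangular bottle in the bay next to the handle, the small rectangular bottle in the middle bay and the glass vial in the far end bay; the maintenance kit goes in the two-bay rack: the cuvette strip, mouths up, in the long bay and the round wash bottle in the short bay. Stand each thing upright on the floor of its bay without letting it drop, and leave the tube rack, the timer and the marker where they are.

Things in the scene. Friction and masses are not known exactly. Their poses are not given: they have to be found in the camera images.
- assay_rack: Grey three-bay rack, fixed, with a steel hoop handle (40 mm high) at one end. 238 mm long (x) by 64 wide (y), walls 4 mm thick and 18 high, floor 4 mm thick. Equal open bays, 74 (x) by 56 mm inside, centred at x = -78 (next to the handle), 0 (middle) and +78 mm (far end). Origin: centre of the underside; the hoop is at x = -129 mm, x points from handle to far end, z up.
- service_rack: Grey two-bay rack, fixed, no handle. 198 mm long (x) by 64 wide (y), walls 4 mm thick and 18 high, floor 4 mm thick. A long open bay, 108 (x) by 56 mm inside, centred at x = -39 mm, and a short one, 74 by 56 mm inside, centred at x = +56 mm. Origin: centre of the underside, z up.
- large_bottle: Large rectangular reagent bottle of white plastic, standing loose. Body 58 (x) by 36 (y) by 72 mm high, then a neck and a round white cap 29 mm across; 92 mm high in all, 90 to 185 g. Origin: centre of its underside, z up. Grip it across its 36 mm width (y), between 25 and 72 mm height.
- small_bottle: Small rectangular reagent bottle of white plastic, standing loose. Body 30 (x) by 22 (y) by 46 mm high, then a neck and a round white cap 19 mm across; 60 mm high in all, 25 to 50 g. Origin: centre of its underside, z up. Grip it across its 22 mm width (y), between 20 and 46 mm height.
- vial: Round clear-glass calibrator vial, standing loose: body 28 mm across and 40 mm high with a paper label, then a 16 mm neck and an aluminium crimp cap 20 mm across with a grey dot of rubber; 58 mm high in all, 25 to 50 g. Origin: centre of its underside, z up. Grip it round the body above 18 mm.
- wash_bottle: Round white plastic wash-solution bottle, standing loose: body 40 mm across and 72 mm high with a paper label, then a neck and a round white cap 25 mm across; 100 mm high in all, 70 to 140 g. Origin: centre of its underside, z up. Grip it round the body.
- cuvette_strip: Cuvette strip: a straight row of ten open pale clear-plastic cells joined in one piece, 90 (x) by 16 (y) by 42 mm high, standing loose on its base with the mouths up, 20 to 45 g. Origin: centre of its underside, z up. Grip it across its 16 mm width (y), in the upper half.
- tube_rack: Bystander: white rack of red-capped blood tubes, 46 (x) by 130 (y) mm, 98 mm high over the caps, loose, beyond the stock. Origin: centre of its underside.
- timer: Bystander: flat white bench timer with a grey display, 62 by 66 by 16 mm, loose, lying beyond the stock. Origin: centre of its underside.
- marker: Bystander: felt marker, grey with a black cap, 131 mm long (x) by 15 by 16 mm, lying loose among the stock. Origin: on its underside, near its middle.
Mind the look-alikes: they are no part of the job. What is shaped like the wash_bottle but black or green is not meant.

How it is judged:
At the end, for the whole second after the job is handed in: Each thing stands released, upright (0.12 rad) and at rest on the floor of its own bay as the goal names it: underside 1 to 8 mm above the rack's underside, centre within 28 mm along and 22 mm across the rack of the bay's centre (x of large_bottle in the frame of assay_rack between -0.106 and -0.05 m and y of large_bottle in the frame of assay_rack between -0.022 and 0.022 m and z of large_bottle in the frame of assay_rack between 0.001 and 0.008 m and angle between each of large_bottle, small_bottle, vial, cuvette_strip, wash_bottle's own z axis and vertical below 0.12 rad and linear speed of each of large_bottle, small_bottle, vial, cuvette_strip, wash_bottle below 0.02 m/s and angular speed of each of large_bottle, small_bottle, vial, cuvette_strip, wash_bottle below 0.2 rad/s and x of small_bottle in the frame of assay_rack between -0.028 and 0.028 m and y of small_bottle in the frame of assay_rack between -0.022 and 0.022 m and z of small_bottle in the frame of assay_rack between 0.001 and 0.008 m and x of vial in the frame of assay_rack between 0.05 and 0.106 m and y of vial in the frame of assay_rack between -0.022 and 0.022 m and z of vial in the frame of assay_rack between 0.001 and 0.008 m and x of cuvette_strip in the frame of service_rack between -0.067 and -0.011 m and y of cuvette_strip in the frame of service_rack between -0.022 and 0.022 m and z of cuvette_strip in the frame of service_rack between 0.001 and 0.008 m and x of wash_bottle in the frame of service_rack between 0.028 and 0.084 m and y of wash_bottle in the frame of service_rack between -0.022 and 0.022 m and z of wash_bottle in the frame of service_rack between 0.001 and 0.008 m); the robot touches nothing.
It fails at once if a thing of the kits is dropped (let fall by more than about 3 cm) ((linear speed of large_bottle above 0.75 m/s and contact force between large_bottle and the fingers below 0.05 N) or (linear speed of small_bottle above 0.75 m/s and contact force between small_bottle and the fingers below 0.05 N) or (linear speed of vial above 0.75 m/s and contact force between vial and the fingers below 0.05 N) or (linear speed of wash_bottle above 0.75 m/s and contact force between wash_bottle and the fingers below 0.05 N) or (linear speed of cuvette_strip above 0.75 m/s and contact force between cuvette_strip and the fingers below 0.05 N)).
It fails at once if the tube rack is shifted by more than 20 mm or tipped (distance of tube_rack from where it was at the start of the episode above 0.02 m or angle between tube_rack's own z axis and vertical above 0.25 rad).
It fails at once if the timer is shifted by more than 20 mm or tipped (distance of timer from where it was at the start of the episode above 0.02 m or angle between timer's own z axis and vertical above 0.25 rad).
It fails at once if the marker is shifted by more than 20 mm or tipped (distance of marker from where it was at the start of the episode above 0.02 m or angle between marker's own z axis and vertical above 0.25 rad).
It also fails if it takes over 128 s, if anything falls off the work surface, if the arm or the gripper's body presses on something with over 40 N, if the wrist force passes 120 N, or if a joint passes its speed limit or range.

ROBOT

A 6-joint arm with a two-finger parallel gripper is mounted at the origin on the work surface. World frame = base frame: x ahead of the robot, y to its left, z up, the work surface at z = 0. Lengths are in m, angles in rad, forces in N, time in s.
With the tool pointing down it reaches from about 0.375 to 0.9 m from the base axis. Payload 3.1 kg.
Tool frame: the origin (TCP) lies on the centre line of the jaws, within the pads' length; the fingertips stand 8 mm ahead of it and the grasp point (between the pads) lies 11 mm behind it; z points along the fingers, y is the line along which they close (so a half turn about z gives the same grasp; the last joint's range is limited). The gripper opens to 85 mm and grips with 20 to 120 N. Pads are 22 mm wide; open, the fingers measure 114 mm over their backs; the gripper's body (76 mm by 85 mm) begins 54 mm behind the grasp point. The pads swing forward as they close: fully open they stand 13 mm farther back than shut.
Start: joints at [-1.319, 0.527, 1.433, -0, 1.181, -0.178], TCP at [0.26, -0.568, 0.239] pointing down, gripper open.
Joint ranges: [-3.08, 3.08], [-0.75, 2.2], [0.22, 2.44], [-1.43, 4.57], [0, 2.65], [-2.85, 2.85]. Speed limits (rad/s): [2.79, 2.79, 3.14, 3.14, 3.14, 3.14].

INTERFACE

Orientations are given as a unit quaternion [x, y, z, w].
In Python, from station import * gives the robot as it stands.
- The arm moves only by the tool play_rows, never from a script. Its argument "rows" is a list of rows, each a list of 3 entries, a list of its own where there are three numbers: the turn, a rotation vector about the tool's x, y, z in degrees, then the shift along the tool's x, y, z in mm, then the closure, from 0 (fully open) to 1 (shut). In form: [[[ax, ay, az], [dx, dy, dz], jaw], ...]. A call has 1 to 12 rows; each row shifts and turns the commanded pose from where the row before left it, along the tool's axes as they then stand; what a row does not reach is not made up. A row lasts 1/12 s, in which the tool goes at most 41.7 mm and 7.16 degrees, less where a joint would pass 70% of its speed; a pose out of reach is approached as far as the arm can. A call with a gripper value outside its range is refused whole. The fingers move at their own pace and stop on an object; "grip_force" is the grip in N (left out, the last holds). Time passes only in rows, so rows that do not move let the fingers close. It gives the time, the measured TCP pose, the force, the opening and the grip force at its end, in the units of the state.
- sense(): the state, without advancing time (a new reading comes with each control period).
- snapshot(name): name is "scene" or "top" or "wrist"; returns (picture, depth): 420x560x3 uint8, red, green, blue; 420x560 float32, m along the optical axis (not along the pixel's ray), 0 where there is no reading.
- get_calibration(name): a dict with "vfov" (degrees; the focal length in pixels is half the picture's height over the tangent of half this angle, whatever the lens; pixels are square), "cx", "cy" (the principal point, pixels), "xyz" and "attitude" of the camera in the world. Camera axes: x right, y down, z forward; pixel columns grow to the right and rows downward; lengths in m; the calibration is good to about 2 mm. A picture is of the moment at which its call begins: read the wrist's pose just before it. get_calibration takes no time and is no camera call; for the wrist camera it gives the pose at the moment of the call.
- sign_off(): hands the job in; it is judged then, once.
The state is a dict: "t": time; "q": joint angles; "qd": joint speeds; "tau": joint torques, N m; "tcp_pos": TCP position; "tool_rot": TCP orientation; "force": force on the tool from outside, world axes, zero at the start; "ft_torque": the same for the moment, N m; "finger_gap": opening from 0.0 (shut) to 1.0 (fully open); "gripper_force": force on a finger pad.
Only numpy, scipy, OpenCV 4.12 (cv2) and the standard library are available. Lean on these libraries where they do the work, as an engineer would, in place of code of your own. Each camera call takes 0.05 s, during which the arm holds its last target. There are 200 camera calls.

## Working session

There is one attempt and no reset: what is moved stays moved. The work goes in short steps, Python scripts to look and compute and a tool call to move; the robot and the scene stay as the last step left them, time stands still between calls to the robot, and variables do not carry over. Pictures are saved under pics/ and viewed, at most 14 in all, crops included, and the job is handed in when it is done.

Besides the shell and the picture viewer there is one more tool, called after ">>>" by a JSON object that holds its "method" and its "body". play_rows: Moves the arm, as the interface text tells. Its arguments: {"type":"object","properties":{"rows":{"type":"array","items":{"type":"array"}},"grip_force":{"type":"number"}},"required":["rows"]}

```bash
mkdir -p pics
cat > h.py <<'E'
from station import *
import numpy as np, cv2
from scipy.spatial.transform import Rotation as R
def cam(n):
    c=get_calibration(n); f=210/np.tan(np.radians(c['vfov'])/2)
    a=np.array(c['attitude'],float)
    M=R.from_quat(a).as_matrix() if a.size==4 else a.reshape(3,3)
    return f,c['cx'],c['cy'],np.array(c['xyz']),M
def cloud(n,d,C=None):
    f,cx,cy,p,M=C or cam(n)
    v,u=np.mgrid[:420,:560]
    P=np.stack([(u-cx)/f*d,(v-cy)/f*d,d],-1)@M.T+p
    return P
E
python3 - <<'E'
from h import *
print(get_calibration('top'),get_calibration('scene'),get_calibration('wrist')); print(sense())
for n in ('top','scene'):
    im,d=snapshot(n); np.savez(n+'.npz',im=im,d=d); cv2.imwrite(f'pics/{n}0.png',im[...,::-1])
E
```

```text
{'vfov': 50.35539686856574, 'cx': 280.42797689763097, 'cy': 206.46033205432357, 'xyz': array([ 0.50659768, -0.01867756,  0.91355046]), 'attitude': array([-0.70208149,  0.71139869, -0.00206306,  0.03145213])} {'vfov': 47.329763166306144, 'cx': 278.20316959260646, 'cy': 205.58926452335635, 'xyz': array([1.06931568, 0.53690125, 0.73669779]), 'attitude': array([ 0.34691604,  0.84905683, -0.37290752, -0.14032728])} {'vfov': 64.43176951998363, 'cx': 275.3988806380494, 'cy': 214.39276979100435, 'xyz': array([ 0.33263579, -0.53367878,  0.3729815 ]), 'attitude': array([ 0.83102043, -0.53354116, -0.08581686,  0.13181177])}
{'t': 0.0, 'q': array([-1.31944178e+00,  5.28452944e-01,  1.43388145e+00, -9.71168997e-06,
        1.18140541e+00, -1.78522085e-01]), 'qd': array([-1.83471138e-03,  3.88455066e-05, -1.72582003e-03,  2.46841007e-04,
       -1.19285564e-03, -1.24516174e-03]), 'tau': array([-3.97650228e-04, -4.42349160e+01, -1.78026992e+01, -3.02103708e-04,
        8.35012266e-03,  4.72705437e-06]), 'tcp_pos': array([ 0.26031176, -0.56745176,  0.23834836]), 'tool_rot': array([ 9.76988595e-01,  2.13288846e-01, -4.35744055e-05, -1.07270280e-03]), 'force': array([-0.56271444,  0.14552226,  0.24233721]), 'ft_torque': array([ 0.0004666 , -0.00780675, -0.03830036]), 'gripper_force': 0.0, 'finger_gap': 1.0034514703781874}
```

View pics/top0.png

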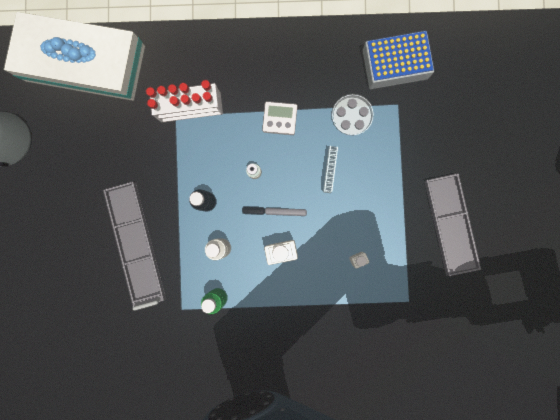

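View pics/scene0.png

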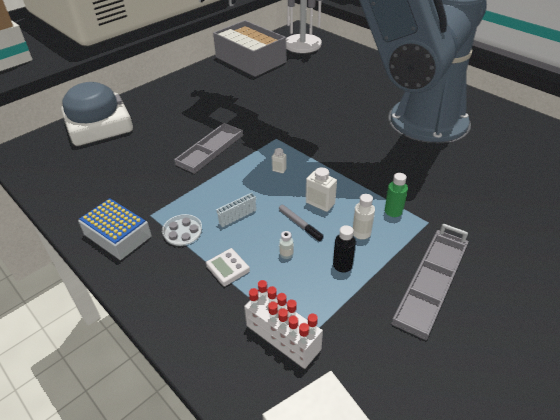

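Top view: assay rack at the left (134,245), hoop at its lower end (148,303); service rack at the right (453,224). Large bottle is at (281,252), small (360,260), vial (253,171), wash (216,249), strip (330,169) and marker (275,211). The black (202,199) and green (212,302) bottles are decoys.

Run:
```python
from h import *
Z=np.load('top.npz'); im,d=Z['im'],Z['d']; P=cloud('top',d)
ok=d>0
print('table z',np.median(P[300:303,180:210,2]),np.median(P[190:200,300:310,2]))
def rep(n,u0,u1,v0,v1,zl,zh):
    m=np.zeros_like(ok); m[v0:v1,u0:u1]=1; m&=ok&(P[...,2]>zl)&(P[...,2]<zh)
    q=P[m]; 
    if len(q)<5: print(n,'few',len(q)); return
    r=cv2.minAreaRect((q[:,:2]*1000).astype(np.float32))
    print(n,len(q),'rect c',np.round(r[0],1),'size',np.round(r[1],1),'ang',round(r[2],1),'zmax',round(q[:,2].max(),4))
rep('large body',255,310,230,275,.060,.08); rep('large cap',255,310,230,275,.085,.1)
rep('small body',340,380,240,280,.038,.05); rep('small cap',340,380,240,280,.053,.07)
rep('vial cap',240,270,155,185,.05,.07); rep('vial body',240,270,155,185,.03,.045)
rep('wash cap',200,232,232,268,.092,.11); rep('wash body',200,232,232,268,.06,.078)
rep('black cap',185,218,185,212,.09,.11); rep('green cap',198,230,285,318,.09,.11)
rep('strip',318,345,140,198,.025,.05)
rep('marker',238,312,200,222,.008,.025)
rep('assay',95,170,175,315,.012,.03); rep('hoop',120,170,285,320,.03,.05)
rep('service',420,490,165,285,.012,.03)
rep('timer',260,300,98,138,.01,.025);rep('dish',328,378,90,140,.005,.06)
rep('tuberack',140,225,75,125,.04,.12)
```

```text
table z 0.0020219511736609963 0.001387086849038377
large body 397 rect c [460.3  17.2] size [35.9 58.1] ang 10.8 zmax 0.0795
large cap 192 rect c [460.4  17.1] size [27.4 27.4] ang 78.2 zmax 0.0966
small body 85 rect c [ 442.9 -134.5] size [21.  30.1] ang 24.1 zmax 0.05
small cap 85 rect c [ 442.3 -134.6] size [18.1 18.5] ang 70.7 zmax 0.0657
vial cap 85 rect c [621.1  71.5] size [18.7 18.2] ang 25.2 zmax 0.0623
vial body 75 rect c [621.4  71.2] size [26.5 27.4] ang 81.2 zmax 0.0443
wash cap 149 rect c [467.6 140.6] size [23.5 22. ] ang 88.8 zmax 0.1048
wash body 174 rect c [467.9 140.9] size [37.9 39.3] ang 0.3 zmax 0.078
black cap 152 rect c [562.4 170.3] size [22.8 23.9] ang 86.3 zmax 0.1039
green cap 159 rect c [366.1 148.9] size [23.1 24. ] ang 46.8 zmax 0.1043
strip 389 rect c [620.7 -81.6] size [16.1 89. ] ang 81.6 zmax 0.0471
marker 448 rect c [540.7  31.8] size [129.8  14.6] ang 87.4 zmax 0.0201
assay 1049 rect c [476.7 318.5] size [249.4  65.9] ang 14.9 zmax 0.0296
hoop 108 rect c [358.7 286. ] size [ 8.8 49.2] ang 15.3 zmax 0.0443
service 770 rect c [ 509.6 -322.7] size [194.  66.] ang 11.3 zmax 0.0231
timer 981 rect c [730.4  18.3] size [66.  62.2] ang 83.7 zmax 0.0231
dish 658 rect c [ 730.4 -127.4] size [96.2 91.3] ang 2.8 zmax 0.0167
tuberack 1799 rect c [759.7 204.3] size [ 46.4 131.3] ang 5.9 zmax 0.1023
```

Depth gives clean positions, good to about 2 mm. I'll write a helper that gives each next move in tool axes, starting with the strip.

```bash
cat > g.py <<'E'
import sys
from h import *
def psi_now():
    s=sense(); M=R.from_quat(s['tool_rot']).as_matrix()
    return s,np.degrees(np.arctan2(M[1,0],M[0,0])),np.degrees(np.arccos(-M[2,2]))
def plan(x,y,psi,z):
    s,p,tilt=psi_now(); p0=s['tcp_pos']*1000
    az=(p-psi+180)%360-180
    if abs((az))>90 and len(sys.argv)>5: az-=180*np.sign(az)
    a=np.radians(p-az); D=np.array([x,y])-p0[:2]
    dx=D@[np.cos(a),np.sin(a)]; dy=D@[np.sin(a),-np.cos(a)]
    print('t %.2f pos %s psi %.1f tilt %.2f q6 %.0f| az %.1f  dx %.1f dy %.1f dz %.1f'%(s['t'],np.round(p0,1),p,tilt,np.degrees(s['q'][5]),az,dx,dy,p0[2]-z),'F',np.round(s['force'],1))
plan(*map(float,sys.argv[1:5]))
E
python3 g.py 620.7 -81.6 -8.4 200
```

```text
t 0.10 pos [ 260.3 -567.5  238.4] psi 24.6 tilt 0.11 q6 -10| az 33.0  dx 285.6 dy -533.4 dz 38.4 F [-0.9 -0.3  0.3]
```

>>> {"method": "play_rows", "body": {"rows": [[[0,0,6.6],[0,0,8],0],[[0,0,6.6],[0,0,8],0],[[0,0,6.6],[0,0,8],0],[[0,0,6.6],[0,0,8],0],[[0,0,6.6],[0,0,6],0],[[0,0,0],[17,-32,0],0],[[0,0,0],[19,-36,0],0],[[0,0,0],[19,-36,0],0],[[0,0,0],[19,-36,0],0],[[0,0,0],[19,-36,0],0],[[0,0,0],[19,-36,0],0],[[0,0,0],[19,-36,0],0]], "grip_force": 40}}

```text
t: 1.1
tcp_pos: [0.4268, -0.34, 0.201]
tool_rot: [0.997, -0.073, -0.0, -0.0]
force: [0.5, -0.0, 0.4]
finger_gap: 1.001
gripper_force: 0.0
```

>>> {"method": "play_rows", "body": {"rows": [[[0,0,0],[19,-36,0],0],[[0,0,0],[19,-36,0],0],[[0,0,0],[19,-36,0],0],[[0,0,0],[19,-36,0],0],[[0,0,0],[19,-36,0],0],[[0,0,0],[19,-35,0],0],[[0,0,0],[19,-35,0],0],[[0,0,0],[19,-35,0],0],[[0,0,0],[3,-4,0],0],[[0,0,0],[0,0,0],0],[[0,0,0],[0,0,0],0]]}}

```text
t: 2.02
tcp_pos: [0.621, -0.0783, 0.2007]
tool_rot: [0.997, -0.072, -0.001, 0.0]
force: [-0.2, 0.4, 0.4]
finger_gap: 1.001
gripper_force: 0.0
```

```bash
python3 g.py 620.7 -81.6 -8.4 24
python3 - <<'E'
from h import *
C=cam('wrist'); im,d=snapshot('wrist'); cv2.imwrite('pics/w1.png',im[...,::-1]); P=cloud('wrist',d,C)
m=(d>0)&(P[...,2]>.025)&(P[...,2]<.05)&(abs(P[...,0]-.62)<.08)&(abs(P[...,1]+.08)<.06)
print(m.sum(),cv2.minAreaRect((P[m][:,:2]*1000).astype(np.float32)),P[m][:,2].max())
E
```

```text
t 2.02 pos [621.  -78.3 200.7] psi -8.3 tilt 0.10 q6 81| az 0.1  dx 0.2 dy 3.3 dz 176.7 F [-0.2  0.4  0.4]
1710 ((621.6224975585938, -81.63450622558594), (15.946197509765625, 89.682373046875), 81.46209716796875) 0.044925477430554084
```

Wrist agrees to 1 mm. Descend and grip.

>>> {"method": "play_rows", "body": {"rows": [[[0,0,0],[0,1,25],0],[[0,0,0],[1,1,35],0],[[0,0,0],[0,1,35],0],[[0,0,0],[0,0,35],0],[[0,0,0],[0,0,30],0],[[0,0,0],[0,0,17],0],[[0,0,0],[0,0,0],0.4],[[0,0,0],[0,0,0],1],[[0,0,0],[0,0,0],1],[[0,0,0],[0,0,0],1],[[0,0,0],[0,0,0],1],[[0,0,0],[0,0,0],1]]}}

```text
t: 3.07
tcp_pos: [0.6232, -0.082, 0.0262]
tool_rot: [0.997, -0.073, 0.002, 0.0]
force: [-0.7, 0.8, 0.9]
finger_gap: 0.177
gripper_force: 39.5
```

>>> {"method": "play_rows", "body": {"rows": [[[0,0,0],[0,0,0],1],[[0,0,0],[0,0,0],1],[[0,0,0],[0,0,0],1],[[0,0,0],[0,0,0],1]]}}

```text
t: 3.4
tcp_pos: [0.6233, -0.082, 0.0261]
tool_rot: [0.997, -0.073, 0.002, 0.0]
force: [-1.4, 0.8, 6.3]
finger_gap: 0.18
gripper_force: 40.3
```

```bash
python3 g.py 471.3 -330.3 11.3 24
```

```text
t 3.40 pos [623.3 -82.   26.1] psi -8.4 tilt 0.18 q6 81| az -19.7  dx -197.7 dy 213.7 dz 2.1 F [-1.4  0.8  6.3]
```

>>> {"method": "play_rows", "body": {"rows": [[[0,0,0],[0,0,-15],1],[[0,0,0],[0,0,-30],1],[[0,0,-6.6],[0,0,-35],1],[[0,0,-6.6],[0,0,-35],1],[[0,0,-6.5],[0,0,-15],1],[[0,0,0],[-20,22,0],1],[[0,0,0],[-27,29,0],1],[[0,0,0],[-28,30,0],1],[[0,0,0],[-28,30,0],1],[[0,0,0],[-28,30,0],1],[[0,0,0],[-28,30,0],1],[[0,0,0],[-20,22,0],1]]}}

```text
t: 4.4
tcp_pos: [0.4827, -0.3084, 0.1547]
tool_rot: [0.995, 0.098, -0.0, 0.001]
force: [0.3, 0.3, 0.0]
finger_gap: 0.181
gripper_force: 39.4
```

>>> {"method": "play_rows", "body": {"rows": [[[0,0,0],[-14,16,0],1],[[0,0,0],[-5,5,0],1],[[0,0,0],[0,0,0],1],[[0,0,0],[0,0,0],1]]}}

```text
t: 4.73
tcp_pos: [0.4701, -0.3296, 0.1544]
tool_rot: [0.995, 0.098, 0.0, -0.0]
force: [1.3, -0.2, -0.8]
finger_gap: 0.179
gripper_force: 39.4
```

```bash
python3 g.py 471.3 -330.3 11.3 30
python3 - <<'E'
from h import *
C=cam('wrist'); im,d=snapshot('wrist'); cv2.imwrite('pics/w2.png',im[...,::-1]); P=cloud('wrist',d,C)
print(sense()['finger_gap'],sense()['gripper_force'])
E
```

```text
t 4.73 pos [ 470.1 -329.6  154.4] psi 11.3 tilt 0.05 q6 32| az -0.0  dx 1.0 dy 0.9 dz 124.4 F [ 1.3 -0.2 -0.8]
0.17780062159935017 39.43136215209961
```

View pics/w2.png

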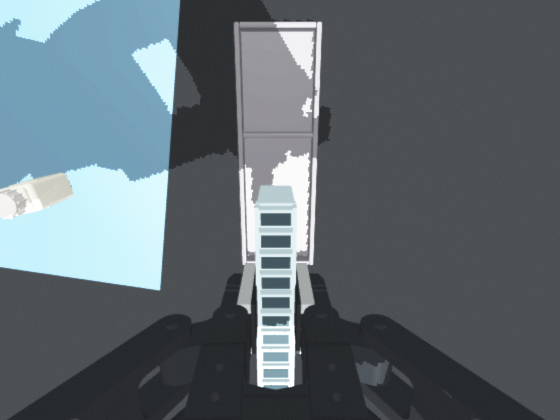

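The strip hangs straight and is lined up with the rack, with the long bay nearest. Lowering slowly.

>>> {"method": "play_rows", "body": {"rows": [[[0,0,0],[1,0.5,20],1],[[0,0,0],[1,0.5,30],1],[[0,0,0],[1,0,30],1],[[0,0,0],[0,0,20],1],[[0,0,0],[0,0,10],1],[[0,0,0],[0,0,6],1],[[0,0,0],[0,0,4],1],[[0,0,0],[0,0,2],1],[[0,0,0],[0,0,1],1],[[0,0,0],[0,0,0],1]]}}

```text
t: 5.62
tcp_pos: [0.4738, -0.3311, 0.0322]
tool_rot: [0.995, 0.099, 0.001, 0.001]
force: [-0.1, -0.4, -0.9]
finger_gap: 0.178
gripper_force: 39.4
```

```bash
python3 g.py 471.3 -330.3 11.3 30
```

```text
t 5.62 pos [ 473.8 -331.1   32.2] psi 11.3 tilt 0.10 q6 33| az 0.0  dx -2.3 dy -1.2 dz 2.2 F [-0.1 -0.4 -0.9]
```

>>> {"method": "play_rows", "body": {"rows": [[[0,0,0],[0,0,1],1],[[0,0,0],[0,0,1],1],[[0,0,0],[0,0,0],1],[[0,0,0],[0,0,0],0.7],[[0,0,0],[0,0,0],0.6],[[0,0,0],[0,0,0],0.5],[[0,0,0],[0,0,-8],0.5],[[0,0,0],[0,0,-25],0.3],[[0,0,0],[0,0,-35],0],[[0,0,0],[0,0,-35],0],[[0,0,0],[0,0,-35],0],[[0,0,0],[0,0,-30],0]]}}

```text
t: 6.62
tcp_pos: [0.4733, -0.3308, 0.2001]
tool_rot: [0.995, 0.099, 0.001, 0.001]
force: [0.3, 0.1, 0.2]
finger_gap: 1.002
gripper_force: 0.0
```

```bash
python3 g.py 467.7 140.7 0 200
python3 - <<'E'
from h import *
C=cam('wrist'); im,d=snapshot('wrist'); cv2.imwrite('pics/w3.png',im[...,::-1]); P=cloud('wrist',d,C)
m=(d>0)&(P[...,2]>.035)&(P[...,2]<.06)&(abs(P[...,0]-.47)<.08)&(abs(P[...,1]+.33)<.05)
print(m.sum(),cv2.minAreaRect((P[m][:,:2]*1000).astype(np.float32)),P[m][:,2].max())
m=(d>0)&(P[...,2]>.012)&(P[...,2]<.03)&(abs(P[...,0]-.5)<.15)&(abs(P[...,1]+.33)<.07)
print(m.sum(),cv2.minAreaRect((P[m][:,:2]*1000).astype(np.float32)),P[m][:,2].max())
E
```

```text
t 6.62 pos [ 473.3 -330.8  200.1] psi 11.3 tilt 0.09 q6 33| az 11.3  dx -5.6 dy -471.5 dz 0.1 F [0.3 0.1 0.2]
1728 ((472.0326232910156, -330.7539367675781), (89.68575286865234, 15.883271217346191), 11.023711204528809) 0.04872705623078433
2930 ((509.53509521484375, -322.531982421875), (193.90203857421875, 64.08055114746094), 11.354795455932617) 0.025731218511318155
```

>>> {"method": "play_rows", "body": {"rows": [[[0,0,5.7],[0,0,0],0],[[0,0,5.6],[0,0,0],0],[[0,0,0],[0,-31,0],0],[[0,0,0],[0,-40,0],0],[[0,0,0],[0,-40,0],0],[[0,0,0],[0,-40,0],0],[[0,0,0],[0,-40,0],0],[[0,0,0],[-3,-40,0],0],[[0,0,0],[-3,-40,0],0],[[0,0,0],[0,-40,0],0],[[0,0,0],[0,-40,0],0],[[0,0,0],[0,-40,0],0]]}}

```text
t: 7.67
tcp_pos: [0.4664, 0.0621, 0.1977]
tool_rot: [1.0, 0.0, 0.0, 0.0]
force: [1.3, 0.1, -0.5]
finger_gap: 1.001
gripper_force: 0.0
```

>>> {"method": "play_rows", "body": {"rows": [[[0,0,0],[0,-40,0],0],[[0,0,0],[0,-25,0],0],[[0,0,0],[0,-15,0],0],[[0,0,0],[0,0,0],0],[[0,0,0],[0,0,0],0]]}}

```text
t: 8.08
tcp_pos: [0.4666, 0.1409, 0.1974]
tool_rot: [1.0, 0.001, 0.0, 0.0]
force: [-0.4, -0.5, 0.3]
finger_gap: 1.003
gripper_force: 0.0
```

```bash
python3 g.py 467.7 140.7 0 46
```

```text
t 8.08 pos [466.6 140.9 197.4] psi 0.2 tilt 0.02 q6 93| az 0.2  dx 1.1 dy 0.2 dz 151.4 F [-0.4 -0.5  0.3]
```

>>> {"method": "play_rows", "body": {"rows": [[[0,0,0],[1,0,25],0],[[0,0,0],[0,0,35],0],[[0,0,0],[0,0,35],0],[[0,0,0],[0,0,30],0],[[0,0,0],[0,0,18],0],[[0,0,0],[0,0,8],0],[[0,0,0],[0,0,0],0.4],[[0,0,0],[0,0,0],1],[[0,0,0],[0,0,0],1],[[0,0,0],[0,0,0],1],[[0,0,0],[0,0,0],1],[[0,0,0],[0,0,0],1]]}}

```text
t: 9.08
tcp_pos: [0.4691, 0.1402, 0.0478]
tool_rot: [1.0, 0.001, 0.002, 0.0]
force: [-0.8, -2.2, 7.2]
finger_gap: 0.455
gripper_force: 40.1
```

>>> {"method": "play_rows", "body": {"rows": [[[0,0,0],[0,0,0],1],[[0,0,0],[0,0,0],1]]}}

```text
t: 9.25
tcp_pos: [0.4691, 0.1402, 0.0478]
tool_rot: [1.0, 0.001, 0.002, 0.0]
force: [0.1, -2.2, 6.4]
finger_gap: 0.459
gripper_force: 40.1
```

```bash
python3 g.py 564.5 -311.7 0 50
```

```text
t 9.25 pos [469.1 140.2  47.8] psi 0.1 tilt 0.19 q6 94| az 0.1  dx 95.4 dy 451.9 dz -2.2 F [ 0.1 -2.2  6.4]
```

>>> {"method": "play_rows", "body": {"rows": [[[0,0,0],[0,0,-12],1],[[0,0,0],[0,0,-28],1],[[0,0,0],[0,0,-35],1],[[0,0,0],[0,0,-35],1],[[0,0,0],[0,0,-28],1],[[0,0,0],[0,0,-12],1],[[0,0,0],[4,17,0],1],[[0,0,0],[7,33,0],1],[[0,0,0],[8,38,0],1],[[0,0,0],[8,38,0],1],[[0,0,0],[8,38,0],1],[[0,0,0],[8,38,0],1]]}}

```text
t: 10.25
tcp_pos: [0.5108, -0.0631, 0.1967]
tool_rot: [1.0, 0.0, 0.0, -0.0]
force: [0.3, 1.1, -1.2]
finger_gap: 0.455
gripper_force: 40.8
```

>>> {"method": "play_rows", "body": {"rows": [[[0,0,0],[8,38,0],1],[[0,0,0],[8,38,0],1],[[0,0,0],[8,38,0],1],[[0,0,0],[8,38,0],1],[[0,0,0],[8,38,0],1],[[0,0,0],[8,32,0],1],[[0,0,0],[6,20,0],1],[[0,0,0],[5,8,0],1],[[0,0,0],[0,0,0],1],[[0,0,0],[0,0,0],1]]}}

```text
t: 11.08
tcp_pos: [0.5696, -0.3103, 0.1959]
tool_rot: [1.0, 0.0, -0.001, -0.001]
force: [0.4, 0.8, -0.6]
finger_gap: 0.455
gripper_force: 40.8
```

```bash
python3 g.py 564.5 -311.7 0 53
```

```text
t 11.08 pos [ 569.6 -310.3  195.9] psi 0.0 tilt 0.14 q6 52| az 0.0  dx -5.1 dy 1.4 dz 142.9 F [ 0.4  0.8 -0.6]
```

>>> {"method": "play_rows", "body": {"rows": [[[0,0,0],[-2,1,20],1],[[0,0,0],[-2,0,32],1],[[0,0,0],[0,0,32],1],[[0,0,0],[0,0,25],1],[[0,0,0],[0,0,15],1],[[0,0,0],[0,0,8],1],[[0,0,0],[0,0,6],1],[[0,0,0],[0,0,4],1],[[0,0,0],[0,0,1],1],[[0,0,0],[0,0,0],1],[[0,0,0],[0,0,0],1]]}}

```text
t: 12.0
tcp_pos: [0.5668, -0.313, 0.0545]
tool_rot: [1.0, 0.0, 0.001, 0.001]
force: [0.4, -0.3, -1.8]
finger_gap: 0.456
gripper_force: 40.8
```

```bash
python3 g.py 564.5 -311.7 0 52
```

```text
t 12.00 pos [ 566.8 -313.    54.5] psi 0.0 tilt 0.12 q6 51| az 0.0  dx -2.3 dy -1.3 dz 2.5 F [ 0.4 -0.3 -1.8]
```

Same 2.5 mm above; lower 2, release, go up.

>>> {"method": "play_rows", "body": {"rows": [[[0,0,0],[0,0,1],1],[[0,0,0],[0,0,1],1],[[0,0,0],[0,0,0],1],[[0,0,0],[0,0,0],0.45],[[0,0,0],[0,0,0],0.3],[[0,0,0],[0,0,0],0.1],[[0,0,0],[0,0,-8],0],[[0,0,0],[0,0,-25],0],[[0,0,0],[0,0,-35],0],[[0,0,0],[0,0,-35],0],[[0,0,0],[0,0,-30],0],[[0,0,0],[0,0,-15],0]]}}

```text
t: 13.0
tcp_pos: [0.5679, -0.3139, 0.2047]
tool_rot: [1.0, 0.0, 0.003, 0.002]
force: [0.8, 0.3, -0.5]
finger_gap: 1.001
gripper_force: 0.0
```

```bash
python3 g.py 442.9 -134.5 114.1 200
python3 - <<'E'
from h import *
C=cam('wrist'); im,d=snapshot('wrist'); cv2.imwrite('pics/w4.png',im[...,::-1]); P=cloud('wrist',d,C)
m=(d>0)&(P[...,2]>.095)&(P[...,2]<.12)&(abs(P[...,0]-.565)<.05)&(abs(P[...,1]+.31)<.05)
print(m.sum(),cv2.minAreaRect((P[m][:,:2]*1000).astype(np.float32)),P[m][:,2].max())
E
```

```text
t 13.00 pos [ 567.9 -313.9  204.7] psi 0.0 tilt 0.45 q6 51| az -114.1  dx 214.8 dy -40.8 dz 4.7 F [ 0.8  0.3 -0.5]
885 ((565.2235107421875, -311.831787109375), (24.382509231567383, 24.185604095458984), 27.116180419921875) 0.10589099925794387
```

>>> {"method": "play_rows", "body": {"rows": [[[0,0,6.6],[0,0,0],0],[[0,0,6.6],[0,0,0],0],[[0,0,6.6],[0,0,0],0],[[0,0,6.6],[0,0,0],0],[[0,0,6.6],[0,0,0],0],[[0,0,6.6],[0,0,0],0],[[0,0,6.6],[0,0,0],0],[[0,0,6.6],[0,0,0],0],[[0,0,6.6],[0,0,0],0],[[0,0,6.5],[0,0,0],0],[[0,0,0],[-20,4,0],0],[[0,0,0],[-38,7,0],0]]}}

```text
t: 14.05
tcp_pos: [0.5343, -0.2674, 0.1991]
tool_rot: [0.839, -0.545, 0.003, 0.0]
force: [1.1, -0.6, 1.6]
finger_gap: 1.0
gripper_force: 0.0
```

>>> {"method": "play_rows", "body": {"rows": [[[0,0,0],[-38,7,0],0],[[0,0,0],[-38,7,0],0],[[0,0,0],[-38,7,0],0],[[0,0,0],[-28,5,0],0],[[0,0,0],[-14,3,0],0],[[0,0,0],[0,0,0],0],[[0,0,0],[0,0,0],0]]}}

```text
t: 14.63
tcp_pos: [0.4422, -0.1335, 0.1995]
tool_rot: [0.84, -0.543, 0.0, 0.0]
force: [-0.1, -0.7, -0.3]
finger_gap: 1.0
gripper_force: 0.0
```

```bash
python3 g.py 442.9 -134.5 -65.9 27
python3 - <<'E'
from h import *
C=cam('wrist'); im,d=snapshot('wrist'); P=cloud('wrist',d,C)
m=(d>0)&(P[...,2]>.035)&(P[...,2]<.052)&(abs(P[...,0]-.443)<.05)&(abs(P[...,1]+.134)<.05)
print(m.sum(),cv2.minAreaRect((P[m][:,:2]*1000).astype(np.float32)),P[m][:,2].max())
E
```

```text
t 14.63 pos [ 442.2 -133.5  199.5] psi -65.8 tilt 0.05 q6 125| az 0.1  dx 1.2 dy -0.2 dz 172.5 F [-0.1 -0.7 -0.3]
395 ((442.4076232910156, -134.7361602783203), (21.872568130493164, 30.360776901245117), 24.131505966186523) 0.051826184177064694
```

>>> {"method": "play_rows", "body": {"rows": [[[0,0,0],[1,0,25],0],[[0,0,0],[0,0,35],0],[[0,0,0],[0,0,35],0],[[0,0,0],[0,0,35],0],[[0,0,0],[0,0,28],0],[[0,0,0],[0,0,15],0.2],[[0,0,0],[0,0,0],0.5],[[0,0,0],[0,0,0],1],[[0,0,0],[0,0,0],1],[[0,0,0],[0,0,0],1],[[0,0,0],[0,0,0],1],[[0,0,0],[0,0,0],1]]}}

```text
t: 15.68
tcp_pos: [0.4436, -0.1353, 0.0276]
tool_rot: [0.839, -0.544, 0.002, -0.0]
force: [0.7, -0.8, 4.4]
finger_gap: 0.252
gripper_force: 39.5
```

>>> {"method": "play_rows", "body": {"rows": [[[0,0,0],[0,0,0],1],[[0,0,0],[0,0,0],1],[[0,0,0],[0,0,0],1]]}}

```text
t: 15.93
tcp_pos: [0.4436, -0.1352, 0.0275]
tool_rot: [0.839, -0.544, 0.002, -0.0]
force: [-0.1, -0.8, 7.3]
finger_gap: 0.251
gripper_force: 39.9
```

```bash
python3 g.py 482.8 319.6 14.9 200
```

```text
t 15.93 pos [ 443.6 -135.2   27.5] psi -65.9 tilt 0.19 q6 125| az -80.8  dx 154.9 dy -429.5 dz -172.5 F [-0.1 -0.8  7.3]
```

>>> {"method": "play_rows", "body": {"rows": [[[0,0,0],[0,0,-10],1],[[0,0,-3.5],[0,0,-25],1],[[0,0,-7],[0,0,-30],1],[[0,0,-7],[0,0,-30],1],[[0,0,-7],[0,0,-30],1],[[0,0,-7],[0,0,-20],1],[[0,0,-7],[0,0,-5],1],[[0,0,-7],[0,0,0],1],[[0,0,-7],[0,0,0],1],[[0,0,-7],[0,0,0],1],[[0,0,-7],[0,0,0],1],[[0,0,-7],[0,0,0],1]]}}

```text
t: 16.93
tcp_pos: [0.4421, -0.1342, 0.1771]
tool_rot: [0.998, 0.07, 0.0, -0.0]
force: [0.7, -0.4, -0.6]
finger_gap: 0.248
gripper_force: 39.1
```

>>> {"method": "play_rows", "body": {"rows": [[[0,0,-4.5],[0,0,0],1],[[0,0,-2.8],[0,0,0],1],[[0,0,0],[6,-17,0],1],[[0,0,0],[11,-32,0],1],[[0,0,0],[13,-36,0],1],[[0,0,0],[13,-36,0],1],[[0,0,0],[13,-36,0],1],[[0,0,0],[13,-36,0],1],[[0,0,0],[13,-36,0],1],[[0,0,0],[13,-36,0],1],[[0,0,0],[13,-36,0],1],[[0,0,0],[13,-36,0],1]]}}

```text
t: 17.93
tcp_pos: [0.4718, 0.2242, 0.1771]
tool_rot: [0.991, 0.13, -0.0, 0.0]
force: [0.7, -0.3, 0.1]
finger_gap: 0.249
gripper_force: 39.2
```

>>> {"method": "play_rows", "body": {"rows": [[[0,0,0],[13,-36,0],1],[[0,0,0],[10,-28,0],1],[[0,0,0],[8,-20,0],1],[[0,0,0],[3,-8,0],1],[[0,0,0],[0,0,0],1],[[0,0,0],[0,0,0],1]]}}

```text
t: 18.43
tcp_pos: [0.4811, 0.3191, 0.1764]
tool_rot: [0.991, 0.13, -0.001, 0.0]
force: [0.0, -1.2, -0.0]
finger_gap: 0.245
gripper_force: 39.2
```

```bash
python3 g.py 482.8 319.6 14.9 32
python3 - <<'E'
from h import *
C=cam('wrist'); im,d=snapshot('wrist'); cv2.imwrite('pics/w5.png',im[...,::-1])
E
```

```text
t 18.43 pos [481.1 319.1 176.4] psi 15.0 tilt 0.09 q6 98| az 0.1  dx 1.8 dy -0.0 dz 144.4 F [ 0.  -1.2 -0. ]
```

View pics/w5.png

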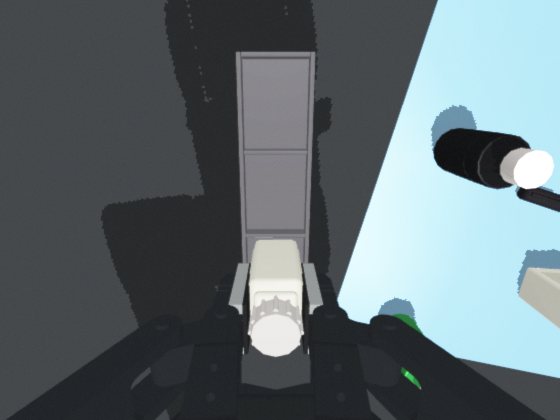

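Bottle held upright, in line with the rack. Lowering.

>>> {"method": "play_rows", "body": {"rows": [[[0,0,0],[1,0,20],1],[[0,0,0],[1,0,32],1],[[0,0,0],[0,0,32],1],[[0,0,0],[0,0,25],1],[[0,0,0],[0,0,15],1],[[0,0,0],[0,0,8],1],[[0,0,0],[0,0,6],1],[[0,0,0],[0,0,4],1],[[0,0,0],[0,0,1],1],[[0,0,0],[0,0,0],1],[[0,0,0],[0,0,0],1]]}}

```text
t: 19.4
tcp_pos: [0.4845, 0.3205, 0.0343]
tool_rot: [0.992, 0.13, 0.001, -0.0]
force: [-0.2, -0.4, 0.3]
finger_gap: 0.251
gripper_force: 39.2
```

```bash
python3 g.py 482.8 319.6 14.9 31.5
```

```text
t 19.40 pos [484.5 320.5  34.3] psi 14.9 tilt 0.11 q6 98| az 0.0  dx -1.9 dy 0.5 dz 2.8 F [-0.2 -0.4  0.3]
```

>>> {"method": "play_rows", "body": {"rows": [[[0,0,0],[0,0,1],1],[[0,0,0],[0,0,1.3],1],[[0,0,0],[0,0,0],1],[[0,0,0],[0,0,0],0.65],[[0,0,0],[0,0,0],0.5],[[0,0,0],[0,0,0],0.4],[[0,0,0],[0,0,-8],0.3],[[0,0,0],[0,0,-25],0.2],[[0,0,0],[0,0,-35],0],[[0,0,0],[0,0,-35],0],[[0,0,0],[0,0,-35],0],[[0,0,0],[0,0,-28],0]]}}

```text
t: 20.4
tcp_pos: [0.4842, 0.3205, 0.2002]
tool_rot: [0.992, 0.13, 0.001, -0.0]
force: [0.7, -0.4, 0.3]
finger_gap: 0.998
gripper_force: 0.0
```

```bash
python3 g.py 621.3 71.3 14.9 200
python3 - <<'E'
from h import *
C=cam('wrist'); im,d=snapshot('wrist'); P=cloud('wrist',d,C)
m=(d>0)&(P[...,2]>.042)&(P[...,2]<.057)&(abs(P[...,0]-.483)<.05)&(abs(P[...,1]-.32)<.05)
print(m.sum(),cv2.minAreaRect((P[m][:,:2]*1000).astype(np.float32)),P[m][:,2].max())
E
```

```text
t 20.40 pos [484.2 320.5 200.2] psi 14.9 tilt 0.14 q6 98| az 0.0  dx 68.5 dy 276.1 dz 0.2 F [ 0.7 -0.4  0.3]
374 ((483.7164306640625, 321.1347961425781), (29.563779830932617, 20.831064224243164), 14.294952392578125) 0.05696870208847188
```

>>> {"method": "play_rows", "body": {"rows": [[[0,0,0],[5,20,0],0],[[0,0,0],[9,36,0],0],[[0,0,0],[10,39,0],0],[[0,0,0],[10,39,0],0],[[0,0,0],[10,39,0],0],[[0,0,0],[10,39,0],0],[[0,0,0],[9,36,0],0],[[0,0,0],[5,20,0],0],[[0,0,0],[1,8,0],0],[[0,0,0],[0,0,0],0],[[0,0,0],[0,0,0],0]]}}

```text
t: 21.37
tcp_pos: [0.6206, 0.0721, 0.1968]
tool_rot: [0.992, 0.13, -0.001, -0.001]
force: [-1.0, 0.3, 0.2]
finger_gap: 0.999
gripper_force: 0.0
```

```bash
python3 g.py 621.3 71.3 14.9 23
python3 - <<'E'
from h import *
C=cam('wrist'); im,d=snapshot('wrist'); P=cloud('wrist',d,C)
m=(d>0)&(P[...,2]>.05)&(P[...,2]<.066)&(abs(P[...,0]-.62)<.04)&(abs(P[...,1]-.07)<.04)
print(m.sum(),cv2.minAreaRect((P[m][:,:2]*1000).astype(np.float32)),P[m][:,2].max())
E
```

```text
t 21.37 pos [620.6  72.1 196.8] psi 14.9 tilt 0.11 q6 71| az 0.0  dx 0.5 dy 0.9 dz 173.8 F [-1.   0.3  0.2]
437 ((621.8217163085938, 71.70874786376953), (19.09365463256836, 19.325780868530273), 4.043286323547363) 0.060095607008687824
```

>>> {"method": "play_rows", "body": {"rows": [[[0,0,0],[0,0,25],0],[[0,0,0],[0,0,35],0],[[0,0,0],[0,0,35],0],[[0,0,0],[0,0,35],0],[[0,0,0],[0,0,28],0],[[0,0,0],[0,0,17],0.2],[[0,0,0],[0,0,0],0.5],[[0,0,0],[0,0,0],1],[[0,0,0],[0,0,0],1],[[0,0,0],[0,0,0],1],[[0,0,0],[0,0,0],1],[[0,0,0],[0,0,0],1]]}}

```text
t: 22.42
tcp_pos: [0.6229, 0.0718, 0.0241]
tool_rot: [0.992, 0.13, 0.002, 0.0]
force: [-0.5, 1.2, 6.3]
finger_gap: 0.313
gripper_force: 39.7
```

>>> {"method": "play_rows", "body": {"rows": [[[0,0,0],[0,0,0],1],[[0,0,0],[0,0,0],1],[[0,0,0],[0,0,0],1]]}}

```text
t: 22.67
tcp_pos: [0.6229, 0.0718, 0.0241]
tool_rot: [0.992, 0.13, 0.002, -0.0]
force: [-0.5, 3.0, 6.7]
finger_gap: 0.313
gripper_force: 39.8
```

```bash
python3 g.py 558.2 339.7 14.9 200
```

```text
t 22.67 pos [622.9  71.8  24.1] psi 14.9 tilt 0.21 q6 71| az 0.0  dx 6.3 dy -275.6 dz -175.9 F [-0.5  3.   6.7]
```

>>> {"method": "play_rows", "body": {"rows": [[[0,0,0],[0,0,-10],1],[[0,0,0],[0,0,-25],1],[[0,0,0],[0,0,-35],1],[[0,0,0],[0,0,-35],1],[[0,0,0],[0,0,-30],1],[[0,0,0],[0,0,-15],1],[[0,0,0],[0,-16,0],1],[[0,0,0],[1,-32,0],1],[[0,0,0],[1,-38,0],1],[[0,0,0],[1,-38,0],1],[[0,0,0],[1,-38,0],1],[[0,0,0],[1,-38,0],1]]}}

```text
t: 23.67
tcp_pos: [0.5726, 0.2679, 0.1709]
tool_rot: [0.992, 0.13, -0.001, 0.0]
force: [1.2, 0.1, 0.1]
finger_gap: 0.316
gripper_force: 39.4
```

>>> {"method": "play_rows", "body": {"rows": [[[0,0,0],[1,-34,0],1],[[0,0,0],[1,-26,0],1],[[0,0,0],[0,-13,0],1],[[0,0,0],[0,-3,0],1],[[0,0,0],[0,0,0],1],[[0,0,0],[0,0,0],1]]}}

```text
t: 24.17
tcp_pos: [0.5572, 0.3387, 0.1715]
tool_rot: [0.992, 0.13, -0.001, 0.001]
force: [0.7, -0.1, -1.1]
finger_gap: 0.314
gripper_force: 39.4
```

```bash
python3 g.py 558.2 339.7 14.9 28
```

```text
t 24.17 pos [557.2 338.7 171.5] psi 14.9 tilt 0.09 q6 97| az -0.0  dx 1.3 dy -0.7 dz 143.5 F [ 0.7 -0.1 -1.1]
```

>>> {"method": "play_rows", "body": {"rows": [[[0,0,0],[1,0,20],1],[[0,0,0],[0,0,32],1],[[0,0,0],[0,0,32],1],[[0,0,0],[0,0,25],1],[[0,0,0],[0,0,15],1],[[0,0,0],[0,0,8],1],[[0,0,0],[0,0,6],1],[[0,0,0],[0,0,3],1],[[0,0,0],[0,0,1],1],[[0,0,0],[0,0,0],1],[[0,0,0],[0,0,0],1]]}}

```text
t: 25.08
tcp_pos: [0.559, 0.3404, 0.0312]
tool_rot: [0.992, 0.13, 0.001, -0.0]
force: [0.5, -0.2, -0.6]
finger_gap: 0.312
gripper_force: 39.4
```

```bash
python3 g.py 558.2 339.7 14.9 28.1
```

```text
t 25.08 pos [559.  340.4  31.2] psi 14.9 tilt 0.13 q6 97| az 0.0  dx -1.0 dy 0.4 dz 3.1 F [ 0.5 -0.2 -0.6]
```

>>> {"method": "play_rows", "body": {"rows": [[[0,0,0],[0,0,1.3],1],[[0,0,0],[0,0,1.3],1],[[0,0,0],[0,0,0],1],[[0,0,0],[0,0,0],0.6],[[0,0,0],[0,0,0],0.5],[[0,0,0],[0,0,0],0.4],[[0,0,0],[0,0,-8],0.3],[[0,0,0],[0,0,-25],0.2],[[0,0,0],[0,0,-35],0],[[0,0,0],[0,0,-35],0],[[0,0,0],[0,0,-35],0],[[0,0,0],[0,0,-28],0]]}}

```text
t: 26.08
tcp_pos: [0.5587, 0.3404, 0.1968]
tool_rot: [0.992, 0.13, 0.001, -0.0]
force: [0.2, 0.9, 0.6]
finger_gap: 1.001
gripper_force: 0.0
```

```bash
python3 g.py 460.4 17.2 100.8 200
python3 - <<'E'
from h import *
C=cam('wrist'); im,d=snapshot('wrist'); P=cloud('wrist',d,C)
m=(d>0)&(P[...,2]>.053)&(P[...,2]<.07)&(abs(P[...,0]-.558)<.03)&(abs(P[...,1]-.34)<.04)
print(m.sum(),cv2.minAreaRect((P[m][:,:2]*1000).astype(np.float32)),P[m][:,2].max())
E
```

```text
t 26.08 pos [558.7 340.4 196.8] psi 14.9 tilt 0.17 q6 97| az -85.9  dx -299.1 dy -157.2 dz -3.2 F [0.2 0.9 0.6]
452 ((557.482177734375, 340.942626953125), (19.37255859375, 19.2922420501709), 34.95512008666992) 0.06457189593145968
```

>>> {"method": "play_rows", "body": {"rows": [[[0,0,-7],[0,0,0],0],[[0,0,-7],[0,0,0],0],[[0,0,-7],[0,0,0],0],[[0,0,-7],[0,0,0],0],[[0,0,-7],[0,0,0],0],[[0,0,-7],[0,0,0],0],[[0,0,-7],[0,0,0],0],[[0,0,-7],[0,0,0],0],[[0,0,-7],[0,0,0],0],[[0,0,-7],[0,0,0],0],[[0,0,-7],[0,0,0],0],[[0,0,-7],[0,0,0],0]]}}

```text
t: 27.13
tcp_pos: [0.558, 0.3401, 0.1936]
tool_rot: [0.648, 0.762, -0.0, -0.0]
force: [-0.2, -0.2, -0.0]
finger_gap: 1.003
gripper_force: 0.0
```

>>> {"method": "play_rows", "body": {"rows": [[[0,0,-1.9],[0,0,0],0],[[0,0,0],[-20,-10,0],0],[[0,0,0],[-33,-17,0],0],[[0,0,0],[-35,-18,0],0],[[0,0,0],[-35,-18,0],0],[[0,0,0],[-35,-18,0],0],[[0,0,0],[-35,-18,0],0],[[0,0,0],[-35,-18,0],0],[[0,0,0],[-33,-18,0],0],[[0,0,0],[-25,-14,0],0],[[0,0,0],[-13,-8,0],0],[[0,0,0],[0,0,0],0]]}}

```text
t: 28.13
tcp_pos: [0.4591, 0.0145, 0.1937]
tool_rot: [0.639, 0.769, -0.0, -0.0]
force: [-0.3, -0.4, -0.3]
finger_gap: 0.996
gripper_force: 0.0
```

>>> {"method": "play_rows", "body": {"rows": [[[0,0,0],[0,0,0],0]]}}

```text
t: 28.22
tcp_pos: [0.4602, 0.0164, 0.1938]
tool_rot: [0.638, 0.77, 0.0, 0.0]
force: [-0.3, -0.2, -0.7]
finger_gap: 1.001
gripper_force: 0.0
```

```bash
python3 g.py 460.4 17.2 100.8 44
python3 - <<'E'
from h import *
C=cam('wrist'); im,d=snapshot('wrist'); P=cloud('wrist',d,C)
m=(d>0)&(P[...,2]>.06)&(P[...,2]<.08)&(abs(P[...,0]-.46)<.05)&(abs(P[...,1]-.017)<.05)
print(m.sum(),cv2.minAreaRect((P[m][:,:2]*1000).astype(np.float32)),P[m][:,2].max())
E
```

```text
t 28.22 pos [460.2  16.4 193.8] psi 100.7 tilt 0.04 q6 -23| az -0.1  dx 0.7 dy 0.4 dz 149.8 F [-0.3 -0.2 -0.7]
1846 ((460.3236999511719, 17.8814640045166), (36.050933837890625, 57.42866516113281), 10.364970207214355) 0.07980789000766797
```

>>> {"method": "play_rows", "body": {"rows": [[[0,0,0],[1,0,25],0],[[0,0,0],[0,0,35],0],[[0,0,0],[0,0,35],0],[[0,0,0],[0,0,30],0],[[0,0,0],[0,0,18],0],[[0,0,0],[0,0,7],0],[[0,0,0],[0,0,0],0.4],[[0,0,0],[0,0,0],1],[[0,0,0],[0,0,0],1],[[0,0,0],[0,0,0],1],[[0,0,0],[0,0,0],1],[[0,0,0],[0,0,0],1]], "grip_force": 50}}

```text
t: 29.27
tcp_pos: [0.461, 0.0179, 0.0448]
tool_rot: [0.637, 0.771, 0.001, 0.001]
force: [0.3, 1.7, 7.1]
finger_gap: 0.415
gripper_force: 50.9
```

>>> {"method": "play_rows", "body": {"rows": [[[0,0,0],[0,0,0],1],[[0,0,0],[0,0,0],1],[[0,0,0],[0,0,0],1]]}}

```text
t: 29.52
tcp_pos: [0.461, 0.0179, 0.0448]
tool_rot: [0.637, 0.771, 0.001, 0.001]
force: [-0.2, 1.1, 6.6]
finger_gap: 0.417
gripper_force: 50.9
```

```bash
python3 g.py 407.4 299.5 14.9 200
```

```text
t 29.52 pos [461.   17.9  44.8] psi 100.8 tilt 0.19 q6 -23| az 85.9  dx 20.6 dy -285.9 dz -155.2 F [-0.2  1.1  6.6]
```

>>> {"method": "play_rows", "body": {"rows": [[[0,0,0],[0,0,-10],1],[[0,0,2],[0,0,-22],1],[[0,0,5],[0,0,-32],1],[[0,0,7],[0,0,-35],1],[[0,0,7],[0,0,-32],1],[[0,0,7],[0,0,-20],1],[[0,0,7],[0,0,-5],1],[[0,0,7],[0,0,0],1],[[0,0,7],[0,0,0],1],[[0,0,7],[0,0,0],1],[[0,0,7],[0,0,0],1],[[0,0,7],[0,0,0],1]]}}

```text
t: 30.52
tcp_pos: [0.4594, 0.018, 0.1998]
tool_rot: [0.965, 0.263, 0.0, 0.0]
force: [-0.3, 0.6, -1.5]
finger_gap: 0.412
gripper_force: 50.2
```

>>> {"method": "play_rows", "body": {"rows": [[[0,0,7],[0,0,0],1],[[0,0,5],[0,0,0],1],[[0,0,3.9],[0,0,0],1],[[0,0,0],[1,-16,0],1],[[0,0,0],[2,-32,0],1],[[0,0,0],[3,-37,0],1],[[0,0,0],[3,-37,0],1],[[0,0,0],[3,-37,0],1],[[0,0,0],[3,-37,0],1],[[0,0,0],[3,-36,0],1],[[0,0,0],[2,-29,0],1],[[0,0,0],[1,-15,0],1]]}}

```text
t: 31.52
tcp_pos: [0.4078, 0.2929, 0.1998]
tool_rot: [0.991, 0.131, 0.0, -0.001]
force: [0.1, 0.7, -1.6]
finger_gap: 0.421
gripper_force: 50.5
```

>>> {"method": "play_rows", "body": {"rows": [[[0,0,0],[0,-8,0],1],[[0,0,0],[0,-2,0],1],[[0,0,0],[0,0,0],1],[[0,0,0],[0,0,0],1]]}}

```text
t: 31.85
tcp_pos: [0.4066, 0.2987, 0.1994]
tool_rot: [0.992, 0.129, -0.0, 0.0]
force: [-0.4, -0.3, -1.5]
finger_gap: 0.419
gripper_force: 50.5
```

```bash
python3 g.py 407.4 299.5 14.9 48.8
```

```text
t 31.85 pos [406.6 298.7 199.4] psi 14.9 tilt 0.04 q6 99| az -0.0  dx 1.0 dy -0.6 dz 150.6 F [-0.4 -0.3 -1.5]
```

>>> {"method": "play_rows", "body": {"rows": [[[0,0,0],[1,0,20],1],[[0,0,0],[0,0,32],1],[[0,0,0],[0,0,32],1],[[0,0,0],[0,0,28],1],[[0,0,0],[0,0,18],1],[[0,0,0],[0,0,8],1],[[0,0,0],[0,0,6],1],[[0,0,0],[0,0,3],1],[[0,0,0],[0,0,1],1],[[0,0,0],[0,0,0],1],[[0,0,0],[0,0,0],1]]}}

```text
t: 32.77
tcp_pos: [0.4083, 0.3003, 0.0524]
tool_rot: [0.992, 0.13, 0.001, -0.0]
force: [0.7, 1.0, -1.2]
finger_gap: 0.416
gripper_force: 50.5
```

```bash
python3 g.py 407.4 299.5 14.9 48.8
```

```text
t 32.77 pos [408.3 300.3  52.4] psi 14.9 tilt 0.12 q6 99| az 0.0  dx -1.0 dy 0.5 dz 3.6 F [ 0.7  1.  -1.2]
```

>>> {"method": "play_rows", "body": {"rows": [[[0,0,0],[0,0,1.5],1],[[0,0,0],[0,0,1.5],1],[[0,0,0],[0,0,0],1],[[0,0,0],[0,0,0],0.5],[[0,0,0],[0,0,0],0.35],[[0,0,0],[0,0,0],0.2],[[0,0,0],[0,0,-8],0.1],[[0,0,0],[0,0,-25],0],[[0,0,0],[0,0,-35],0],[[0,0,0],[0,0,-35],0],[[0,0,0],[0,0,-35],0],[[0,0,0],[0,0,-20],0]]}}

```text
t: 33.77
tcp_pos: [0.4087, 0.3006, 0.2106]
tool_rot: [0.992, 0.13, 0.003, -0.001]
force: [0.3, 1.3, -0.7]
finger_gap: 1.0
gripper_force: 0.0
```

>>> {"method": "play_rows", "body": {"rows": [[[0,0,0],[0,20,0],0],[[0,0,0],[0,35,0],0],[[0,0,0],[0,38,0],0],[[0,0,0],[0,38,0],0],[[0,0,0],[0,38,0],0],[[0,0,0],[0,38,0],0],[[0,0,0],[0,25,0],0],[[0,0,0],[0,10,0],0],[[0,0,0],[0,0,0],0],[[0,0,0],[0,0,0],0],[[0,0,0],[0,0,0],0]]}}

```text
t: 34.68
tcp_pos: [0.4691, 0.0673, 0.2065]
tool_rot: [0.991, 0.13, -0.0, -0.0]
force: [-0.2, -0.4, 0.1]
finger_gap: 1.002
gripper_force: 0.0
```

Run:
```python
from h import *
im,d=snapshot('top'); cv2.imwrite('pics/top9.png',im[...,::-1]); P=cloud('top',d)
def rep(n,x,y,zl,zh,o,a):
    m=(d>0)&(P[...,2]>zl)&(P[...,2]<zh)&(np.hypot(P[...,0]-x,P[...,1]-y)<.06)
    q=P[m]
    if len(q)<5: return print(n,'few')
    r=cv2.minAreaRect((q[:,:2]*1000).astype(np.float32)); D=np.array(r[0])-o; a=np.radians(a)
    print(n,np.round(r[0],1),np.round(r[1],1),round(r[2],1),'local',np.round([D@[np.cos(a),np.sin(a)],D@[-np.sin(a),np.cos(a)]],1),q[:,2].max())
A=[482.8,319.6];S=[509.6,-322.7]
rep('large cap',.408,.3,.088,.11,A,14.9);rep('small cap',.483,.32,.058,.075,A,14.9);rep('vial cap',.558,.34,.055,.075,A,14.9)
rep('strip',.472,-.33,.035,.06,S,11.3);rep('wash cap',.5645,-.312,.095,.12,S,11.3)
```

```text
large cap [409.7 308.7] [10.1 25.4] 72.5 local [-73.4   8.2] 0.10057119216174026
small cap [460.2 316.7] [65.5 21.7] 5.6 local [-22.6   3. ] 0.07498835734360532
vial cap [557.7 340. ] [19.2 17.9] 89.3 local [77.6  0.5] 0.06566510838499617
strip [ 471.7 -331. ] [89.9 18. ] 11.1 local [-38.8  -0.7] 0.05097494279364856
wash cap [ 563.9 -311.2] [24.  23.2] 88.8 local [55.5  0.6] 0.10828168858747145
```

View pics/top9.png

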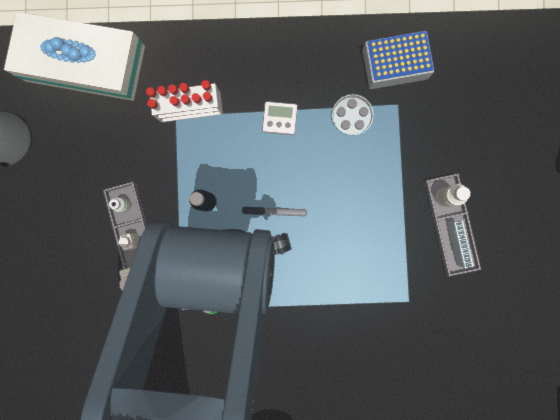

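Top view: vial (118,203), small bottle (127,240), wash bottle (458,194) and strip (457,243) are in their bays, and the bystanders have not moved. The arm partly hides the large bottle, so I'll check it from the scene camera.

Run:
```python
from h import *
im,d=snapshot('scene'); cv2.imwrite('pics/s9.png',im[...,::-1]); P=cloud('scene',d)
m=(d>0)&(P[...,2]>.095)&(P[...,2]<.105)&(np.hypot(P[...,0]-.408,P[...,1]-.3)<.05)
print(m.sum(),cv2.minAreaRect((P[m][:,:2]*1000).astype(np.float32)),P[m][:,2].max())
```

```text
104 ((406.36273193359375, 302.5263671875), (28.332006454467773, 27.623340606689453), 8.382871627807617) 0.0984576438960465
```

View pics/s9.png

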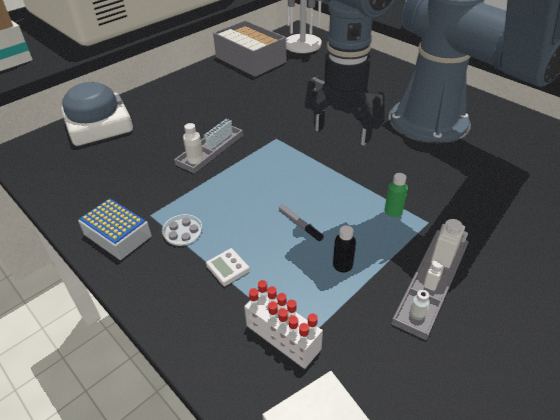

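The large bottle stands upright at (451,242) in the handle bay, and all five items are in place with the gripper clear. Handing in.

```bash
python3 -c "
from station import *
print(sign_off())"
```

```text
the job is handed in; nothing more can be done
None
```

Both kits are made up and the job was handed in at about 35 s; the last camera checks showed all five things upright in their bays and the tube rack, timer and marker unmoved, but the hand-in gave no verdict.

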